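# Load the paper roll into the counter roll stand

### The job

Load the loose paper roll into the roll stand on the table: turn the end of its spindle that has the neck towards the cheek that carries the sliding keeper, and feel the neck down into that cheek's narrow slot until the spindle rests at the foot of both slots, keeping hold of the roll until it is fully home. The spindle is loose endwise in the roll, so the neck may not be where the roll suggests. Then let go, slide the keeper fully shut over the slot, and leave the tape roll and the two gift boxes where they are.

Things in the scene. Friction and masses are not known exactly. Their poses are not given: they have to be found in the camera images.
- roll: Roll of plain white paper, 56 mm diameter, 120 mm wide, about 0.28 kg with its spindle, lying on the card pad. Origin at its middle on its axis; y runs along the axis towards the spindle end with the neck; x and z turn as it rolls. An aluminium spindle, 208 mm long, 16 mm thick, sticks out at both ends. Grip it across the 56 mm from above near its middle; a 100 N grip is fine.
- roll_face (a point): Middle of the roll's +y end face, 60 mm from its origin; here the spindle end with the neck sticks out. The spindle slides endwise in the roll, drag about 1.5 N, up to 12 mm either way from centred, and starts anywhere in that range: not measured, to be seen or felt. Left alone it stays put in the roll while carried.
- roll_back (a point): Middle of the roll's -y end face, 60 mm from its origin; the plain 16 mm spindle end sticks out here. At the other end the spindle has a neck (turned-down part) 10 mm in diameter and 15 mm wide, its middle 84 mm from the spindle's middle, and beyond it a 16 mm thick head 12 mm wide.
- pad: Card pad under the roll at the start, 96 x 118 mm, 3 mm thick, fixed to the table. Two card ridges up to 7.5 mm high, 37 mm apart, stop the roll rolling; roll axis at z = 31 mm. Origin under its middle, y along the roll.
- stand: Roll stand, fixed. Origin on the table under its middle; z up; y along a loaded roll's axis, towards the cheek with the keeper; tear bar at x = -71 mm, up to z = 42 mm. Base 166 (x) by 190 mm (y), top at z = 15 mm. Two upright steel cheeks 10 mm thick, at y = +84 and -84 mm, x -40 to +72 mm, tops at z = 90 mm, each with a slot open at the top at x = 0.
- seat (a point): Point fixed on the stand at (0, 0, 56 mm): middle of the axis of a roll fully home; axes as the stand. Each slot ends in a 90 degree V cradle in which the spindle then rests level. Once home, the roll may sit up to 15 mm off this point along y, as its spindle is loose endwise.
- slot_narrow (a point): Middle of the mouth of the narrow slot, top of the +y cheek (0, 84, 90 mm in the stand's frame). The slot is 13 mm wide and takes only the 10 mm neck; its mouth widens at 45 degrees over the top 6 mm to 25 mm. The neck drops in when its middle is within 2.5 mm of here along y; else the 16 mm spindle rides on the mouth, axis at z = 89 mm, 33 mm above home.
- slot_wide (a point): Middle of the mouth of the wide slot, top of the -y cheek (0, -84, 90 mm in the stand's frame). The slot is 19 mm wide and takes the plain 16 mm spindle; its mouth widens at 45 degrees over the top 6 mm to 31 mm.
- keeper (a joint): Keeper: flat steel slide on top of the +y cheek of the stand, with an upright black thumb tab. 0 = fully open, 0.042 m = fully shut against its stop, covering the slot mouth. Shutting moves it in the stand's -x direction, with about 1.5 N of drag; it stays where it is left. It starts at 0 to 0.010, clear of the mouth.
- keeper_tab (a point): Middle of the top of the keeper's thumb tab, z = 122 mm; axes as the stand. The tab is 10 mm thick in x, 18 mm wide in y and stands 26 mm above the steel slide (top at z = 96.5 mm); guide rails beside the slide reach z = 95 mm. It goes from x = +56 mm (open) to +14 mm (shut) in the stand's frame, at y = +84 mm. Pinch or push it from above.
- tape_roll: Bystander, not to be moved: roll of beige tape lying flat, about 104 mm across and 25 mm high. Origin under its middle.
- gift_box: Bystander, not to be moved: green gift box with a cream band, 70 x 70 x 36 mm. Origin under its middle.
- gift_box_small: Bystander, not to be moved: pink gift box with a cream band, 65 x 65 x 36 mm. Origin under its middle.

How it is judged:
By the outcome, as a careful person would: the job done as asked, in the order asked, and still so for the second after the job is handed in, with the robot touching nothing.
It also fails if it takes over 58 s, if anything falls off the work surface, if the arm or the gripper's body presses on something with over 40 N, if the wrist force passes 120 N, or if a joint passes its speed limit or range.

### The arm

A 6-joint arm with a two-finger parallel gripper is mounted at the origin on a cart in front of the work surface, level with it; the furniture and walls round the work are solid. World frame = base frame: x ahead of the robot, y to its left, z up, the work surface at z = 0. Lengths are in m, angles in rad, forces in N, time in s.
With the tool pointing down it reaches from about 0.325 to 0.775 m from the base axis. Payload 5.5 kg.
Tool frame: the origin (TCP) lies between the finger pads; the fingertips stand 8 mm ahead of it and the grasp point (between the pads) lies 11 mm behind it (tcp_to_tips is the distance from the TCP to the fingertips, in m); z points along the fingers, y is the line along which they close (so a half turn about z gives the same grasp; the last joint's range is limited). The gripper opens to 88 mm and grips with 3 to 60 N. Pads are 20 mm wide; open, the fingers measure 115 mm over their backs; the gripper's body (75 mm by 178 mm) begins 61 mm behind the grasp point.
Start: joints at [-1.263, 0.091, 1.231, -0, 1.82, -0.057], TCP at [0.214, -0.561, 0.231] pointing down, gripper open.
Joint ranges: [-2.87, 2.87], [-0.86, 2.18], [0.17, 2.46], [-1.51, 4.65], [0.06, 2.69], [-2.65, 2.65]. Speed limits (rad/s): [2.57, 2.57, 3.01, 3.14, 3.14, 3.14].

### API

Orientations are given as a unit quaternion [w, x, y, z].
In Python, from bench import * gives the robot as it stands. Calls block until the motion is done:
- move_to(position, orientation): joint-space move of the TCP to a pose.
- move_l(position, speed=0.15, orientation=None): straight line of the TCP; orientation=None keeps the orientation; speed is the mean speed in m/s.
- movej(angles): joint-space move.
- gripper_open() and close(): open the fingers fully, or close them until they stop; the grip force is fixed at half the most.
- hold(seconds).
- inverse_kinematics(position, orientation): joint angles nearest the present ones, or None.
- state(): the state.
- get_image(name): name is "scene" or "top" or "wrist"; returns a dict with "frame" (400x640x3 uint8, blue, green, red), "depth" (400x640 float32, m along the optical axis (not along the pixel's ray), 0 where there is no reading), "camera_matrix" (3x3 intrinsics, pixels), "k1" (the pictures are not rectified: a ray, as slopes to the right and down, at radius r is drawn at 1 + k1 r^2 times it, then the intrinsics apply), "view" (4x4, takes a point from world to camera coordinates). Camera axes: x right, y up, looking along -z (the intrinsics and any distortion apply to the point x, -y, -z); pixel columns grow to the right and rows downward; lengths in m; the calibration is good to about 2 mm. A picture is of the moment at which its call begins.
A pose or a line that the arm cannot do raises IKError and nothing moves.
- job_done(): hands the job in; it is judged then, once.
The state is a dict: "time": time; "joint_pos": joint angles; "dq": joint speeds; "joint_torque": joint torques, N m; "ee_pos": TCP position; "ee_rot": TCP orientation; "ft_force": force on the tool from outside, world axes, zero at the start; "moment": the same for the moment, N m; "finger_gap": finger opening in m; "finger_force": force on a finger pad.
Only numpy, scipy, OpenCV 4.12 (cv2) and the standard library are available. Lean on these libraries where they do the work, as an engineer would, in place of code of your own. Each camera call takes 0.05 s, during which the arm holds its last target. There are 200 camera calls.

## Working session

There is one attempt and no reset: what is moved stays moved. The work goes in short steps, each a Python script; the robot and the scene stay as the last script left them, time stands still between calls to the robot, and variables do not carry over. Pictures are saved under pics/ and viewed, at most 10 in all, crops included, and the job is handed in when it is done.

```bash
ls; mkdir -p pics; python3 - <<'E'
from bench import *
import cv2, numpy as np
for n in ["scene","top"]:
    d=get_image(n); cv2.imwrite(f"pics/{n}0.png",d["frame"]); np.savez(f"{n}0.npz",**{k:d[k] for k in d})
    print(n,d["camera_matrix"],d["k1"],np.round(d["view"],3))
s=state();print(s)
E
```

```text
pics
scene [[400.59233312   0.         315.95517543]
 [  0.         400.59233312 197.71419468]
 [  0.           0.           1.        ]] -0.08165607936734613 [[-0.766 -0.643 -0.013  0.434]
 [ 0.367 -0.453  0.812 -0.253]
 [-0.529  0.617  0.583 -0.851]
 [ 0.     0.     0.     1.   ]]
top [[479.51018551   0.         321.96869278]
 [  0.         479.51018551 206.45908821]
 [  0.           0.           1.        ]] -0.14403242128454358 [[ 0.094 -0.996 -0.004  0.022]
 [ 0.975  0.091  0.201 -0.537]
 [-0.2   -0.023  0.98  -1.223]
 [ 0.     0.     0.     1.   ]]
{'time': 0.1, 'joint_pos': array([-1.26269827e+00,  9.17912634e-02,  1.23176473e+00, -2.96723452e-06,
        1.81981878e+00, -5.66648543e-02]), 'dq': array([-0.00055603, -0.00134978, -0.00179084, -0.00107882, -0.00160631,
       -0.00060279]), 'joint_torque': array([ 2.16214205e-03, -4.47859311e+01, -4.07567561e+01,  7.00763077e-02,
        2.84926314e-02, -1.28838064e-04]), 'ee_pos': array([ 0.21397504, -0.56027096,  0.22961576]), 'ee_rot': array([-8.83847572e-04,  9.83414228e-01,  1.81371616e-01, -1.13153033e-04]), 'ft_force': array([-0.69784833, -0.67834364,  0.22177375]), 'moment': array([-0.0056329 , -0.01762435, -0.03351448]), 'finger_force': 0.0, 'finger_gap': 0.08799186306399676}
```

View pics/top0.png

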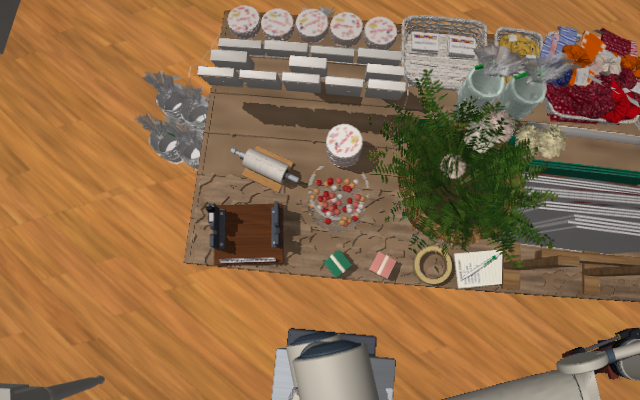

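View pics/scene0.png

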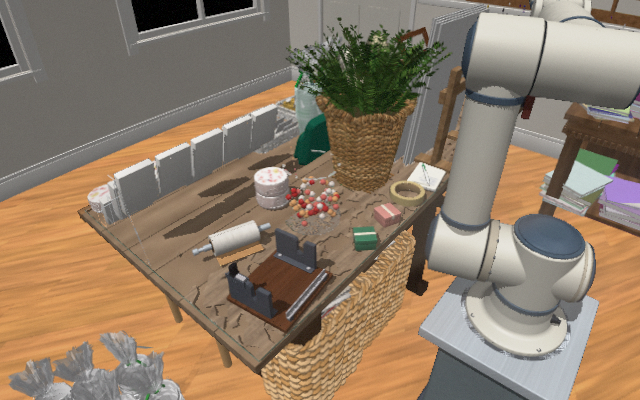

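Top view: the stand is at about (246,233) px with its tear bar towards the robot and what looks like the tab near (211,210). The roll is at (265,167). I'll zoom in on both.

```bash
python3 - <<'E'
import cv2, numpy as np
t=np.load("top0.npz")["frame"]; s=np.load("scene0.npz")["frame"]
a=cv2.resize(t[140:275,180:315],None,fx=4.4,fy=4.4,interpolation=cv2.INTER_CUBIC)
cv2.imwrite("pics/ct.png",a)
b=cv2.resize(s[210:330,185:335],None,fx=5,fy=5,interpolation=cv2.INTER_CUBIC)
cv2.imwrite("pics/cs.png",b)
E
cat > h.py <<'E'
import numpy as np, cv2
def ray(d,px):
    K=np.array(d["camera_matrix"]);k1=float(d["k1"]);V=np.array(d["view"])
    px=np.atleast_2d(np.array(px,float))
    u=cv2.undistortPoints(px[:,None,:],K,np.array([k1,0,0,0,0.]))[:,0]
    c=np.c_[u[:,0],-u[:,1],-np.ones(len(u))]
    R=V[:3,:3]; return -R.T@V[:3,3], c@R
def onz(d,px,z):
    o,r=ray(d,px); t=(z-o[2])/r[:,2]; return o+r*t[:,None]
def proj(d,P):
    K=np.array(d["camera_matrix"]);k1=float(d["k1"]);V=np.array(d["view"])
    c=np.atleast_2d(P)@V[:3,:3].T+V[:3,3]; x=c[:,0]/-c[:,2]; y=-c[:,1]/-c[:,2]
    f=1+k1*(x*x+y*y); return np.c_[K[0,0]*x*f+K[0,2],K[1,1]*y*f+K[1,2]]
E
```

```text
(no output)
```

View pics/ct.png

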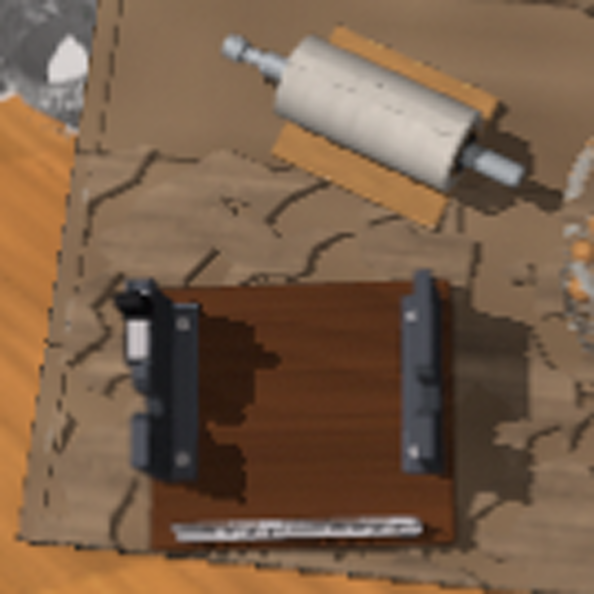

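View pics/cs.png

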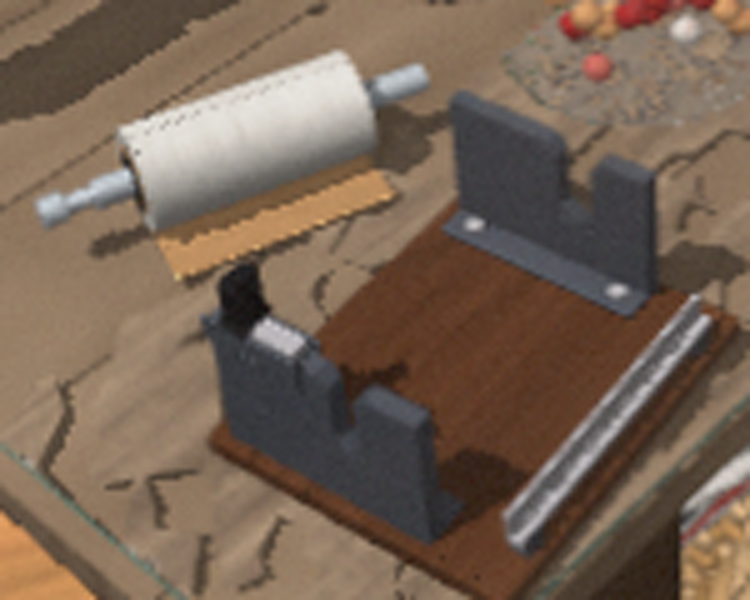

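The neck is at the roll's world +y (left) end at crop (250,58), and the keeper cheek is also at +y, so about 25° of yaw is enough and no half turn is needed. The narrow slot mouth is near crop (153,408), the wide one near (428,378).

```bash
python3 - <<'E'
from h import *
np.set_printoptions(precision=4,suppress=True)
d=dict(np.load("top0.npz")); s=dict(np.load("scene0.npz"))
T=lambda p:np.array(p,float)/4.4+[180-.39,140-.39]
S=lambda p:np.array(p,float)/5+[185-.4,210-.4]
print("base corners",onz(d,T([(452,278),(455,543),(152,548)]),.015))
print("slots",onz(d,T([(155,408),(428,378)]),.09), onz(s,S([(352,392),(580,170)]),.09))
print("roll spindle ends neck,plain top",onz(d,T([(226,47),(522,172)]),.033),"scene",onz(s,S([(42,210),(425,78)]),.033))
for n,dd,roi in(("top",d,(235,143,75,45)),("scene",s,(205,215,60,45))):
    x,y,w,h=roi; f=cv2.cvtColor(dd["frame"],cv2.COLOR_BGR2HSV)[y:y+h,x:x+w]
    m=((f[...,1]<40)&(f[...,2]>135)).astype(np.uint8); m=cv2.morphologyEx(m,cv2.MORPH_OPEN,np.ones((7,7)))
    c=max(cv2.findContours(m,0,2)[0],key=cv2.contourArea)
    r=cv2.minAreaRect(c+np.array([x,y])); b=cv2.boxPoints(r); print(n,r)
    # depth-based points
    ys,xs=np.nonzero(m); px=np.c_[xs+x,ys+y]; z=dd["depth"][px[:,1],px[:,0]]
    o,R=ray(dd,px); P=o+R*z[:,None]; P=P[(z>0)]; print(P.mean(0),P.max(0),P.min(0),len(P))
    q=P[:,:2]-P[:,:2].mean(0); w_,v=np.linalg.eigh(np.cov(q.T)); print("axis",v[:,1],np.percentile(q@v[:,1],[1,99]))
E
```

```text
base corners [[0.5403 0.1826 0.015 ]
 [0.3757 0.1627 0.015 ]
 [0.3541 0.3487 0.015 ]]
slots [[0.4312 0.3402 0.09  ]
 [0.4642 0.1819 0.09  ]] [[0.4297 0.3541 0.09  ]
 [0.4471 0.1958 0.09  ]]
roll spindle ends neck,plain top [[0.6726 0.3413 0.033 ]
 [0.6079 0.1447 0.033 ]] scene [[0.6764 0.341  0.033 ]
 [0.6023 0.1484 0.033 ]]
top ((263.4875793457031, 163.91514587402344), (44.568546295166016, 17.694236755371094), 25.34617805480957)
[0.6348 0.2405 0.0529] [0.6756 0.3026 0.0652] [0.5981 0.1829 0.0339] 731
axis [0.3603 0.9328] [-0.0582  0.0587]
scene ((234.6000213623047, 234.8000030517578), (17.076295852661133, 48.699073791503906), 71.56504821777344)
[0.6257 0.2459 0.0518] [0.6683 0.3045 0.0634] [0.5946 0.1858 0.0323] 791
axis [0.354  0.9353] [-0.0583  0.0584]
```

```bash
python3 - <<'E'
from h import *
for n in("scene0","top0"):
    d=dict(np.load(n+".npz")); ys,xs=np.mgrid[0:400:2,0:640:2]; px=np.c_[xs.ravel(),ys.ravel()]; z=d["depth"][px[:,1],px[:,0]]
    o,R=ray(d,px); P=(o+R*z[:,None])[z>0]
    r=np.hypot(P[:,0],P[:,1]); a=np.arctan2(P[:,1],P[:,0])
    for lo in np.arange(-1.3,.9,.2):
        k=(a>lo)&(a<lo+.2)&(P[:,2]>.08)&(P[:,0]>.25)&(r<1)
        print(n,round(lo,1),k.sum(), np.round(np.percentile(r[k],[0,2,10]),3) if k.sum() else "", np.round(P[k,2].max(),3) if k.sum() else "")
E
```

```text
scene0 -1.3 1 [0.582 0.582 0.582] 0.534
scene0 -1.1 203 [0.579 0.689 0.722] 0.539
scene0 -0.9 968 [0.555 0.592 0.6  ] 0.479
scene0 -0.7 516 [0.484 0.493 0.517] 0.475
scene0 -0.5 1484 [0.399 0.443 0.486] 0.481
scene0 -0.3 1749 [0.438 0.494 0.521] 0.503
scene0 -0.1 676 [0.482 0.504 0.545] 0.448
scene0 0.1 625 [0.485 0.507 0.567] 0.238
scene0 0.3 765 [0.457 0.479 0.85 ] 0.246
scene0 0.5 107 [0.534 0.546 0.569] 0.24
scene0 0.7 23 [0.525 0.525 0.526] 0.093
top0 -1.3 70 [0.598 0.601 0.629] 0.443
top0 -1.1 366 [0.539 0.687 0.715] 0.554
top0 -0.9 1862 [0.496 0.594 0.614] 0.481
top0 -0.7 1815 [0.486 0.499 0.537] 0.465
top0 -0.5 3282 [0.397 0.451 0.51 ] 0.483
top0 -0.3 1617 [0.414 0.483 0.515] 0.498
top0 -0.1 1054 [0.481 0.503 0.549] 0.442
top0 0.1 608 [0.484 0.498 0.564] 0.238
top0 0.3 488 [0.452 0.479 0.849] 0.248
top0 0.5 59 [0.536 0.542 0.567] 0.217
top0 0.7 8 [0.524 0.524 0.526] 0.094
```

```bash
python3 - <<'E'
from h import *
from bench import *
d=dict(np.load("top0.npz")); ys,xs=np.mgrid[0:400,0:640]; px=np.c_[xs.ravel(),ys.ravel()]; z=d["depth"][px[:,1],px[:,0]]
o,R=ray(d,px); P=(o+R*z[:,None])[z>0]
r=np.hypot(P[:,0],P[:,1]); a=np.arctan2(P[:,1],P[:,0]); k=(abs(a+.4)<.5)&(P[:,0]>.25)&(P[:,2]>.05)
for rr in np.arange(.36,.56,.02):
    q=k&(r>rr)&(r<rr+.02); print(round(rr,2),q.sum(),np.round(np.percentile(P[q,2],[0,50,100]),3) if q.sum() else '')
def q(yaw): # tool y at yaw, tool pointing down
    A=yaw+np.pi/2; return np.array([0,np.cos(A/2),np.sin(A/2),0])
for j1 in(-1.25,.366):
  for rad in (.325,.34):
    for j6 in (1.4,0,-1.4):
        s=inverse_kinematics([rad*np.cos(j1),rad*np.sin(j1),.2],q(j1-j6)); print(j1,rad,j6,None if s is None else np.round(s,3))
E
```

```text
0.36 0 
0.38 4 [0.372 0.372 0.376]
0.4 47 [0.368 0.374 0.387]
0.42 123 [0.338 0.367 0.435]
0.44 210 [0.321 0.399 0.454]
0.46 375 [0.099 0.382 0.447]
0.48 1023 [0.062 0.358 0.451]
0.5 1184 [0.05  0.369 0.483]
0.52 1254 [0.051 0.351 0.471]
0.54 1585 [0.05  0.364 0.477]
0.56 1663 [0.052 0.369 0.467]
-1.25 0.325 1.4 [-1.355 -0.684  1.914 -0.     1.912  1.295]
-1.25 0.325 0 [-1.355 -0.684  1.914 -0.     1.912 -0.105]
-1.25 0.325 -1.4 [-1.355 -0.684  1.914 -0.     1.912 -1.505]
-1.25 0.34 1.4 [-1.35  -0.639  1.887 -0.     1.893  1.3  ]
-1.25 0.34 0 [-1.35  -0.639  1.887 -0.     1.893 -0.1  ]
-1.25 0.34 -1.4 [-1.35  -0.639  1.887 -0.     1.893 -1.5  ]
0.366 0.325 1.4 [ 0.261 -0.684  1.914 -0.     1.912  1.295]
0.366 0.325 0 [ 0.261 -0.684  1.914 -0.     1.912 -0.105]
0.366 0.325 -1.4 [ 0.261 -0.684  1.914 -0.     1.912 -1.505]
0.366 0.34 1.4 [ 0.266 -0.639  1.887 -0.     1.893  1.3  ]
0.366 0.34 0 [ 0.266 -0.639  1.887 -0.     1.893 -0.1  ]
0.366 0.34 -1.4 [ 0.266 -0.639  1.887 -0.     1.893 -1.5  ]
```

```bash
cat >> h.py <<'E'
def q(yaw): # tool y at yaw, tool pointing down
    A=yaw+np.pi/2; return np.array([0,np.cos(A/2),np.sin(A/2),0])
E
python3 - <<'E'
from h import *
from bench import *
j1=-1.25
a=np.array(inverse_kinematics([.33*np.cos(j1),.33*np.sin(j1),.14],q(j1-1.3)))
movej(a); print(state()["time"],state()["ee_pos"])
a[0]=.3; movej(a); print(state()["time"],state()["ee_pos"],state()["ft_force"])
move_to([.45,.17,.25],q(-.37)); print(state()["time"])
move_to([.60,.243,.26],q(-.37)); s=state(); print(s["time"],s["ee_pos"],s["joint_pos"])
d=get_image("wrist"); cv2.imwrite("pics/w1.png",d["frame"]); np.savez("w1.npz",**d); print(np.round(d["view"],3),d["k1"],d["camera_matrix"])
E
```

```text
1.25 [ 0.1042141  -0.31369359  0.14065255]
3.0167 [0.3038649  0.12899992 0.14001495] [ 4.46350293e-01 -2.99222362e-04  1.93999034e-01]
3.7917
4.5 [0.59887203 0.24253688 0.25993278] [ 3.32217861e-01  2.29225418e-01  1.02599626e+00 -1.26687024e-04
  1.88763133e+00  7.02542287e-01]
[[ 0.932 -0.362 -0.002 -0.469]
 [ 0.346  0.891 -0.293 -0.378]
 [ 0.108  0.272  0.956 -0.55 ]
 [ 0.     0.     0.     1.   ]] -0.05860769022070495 [[334.57547464   0.         315.76541348]
 [  0.         334.57547464 202.35788712]
 [  0.           0.           1.        ]]
```

View pics/w1.png

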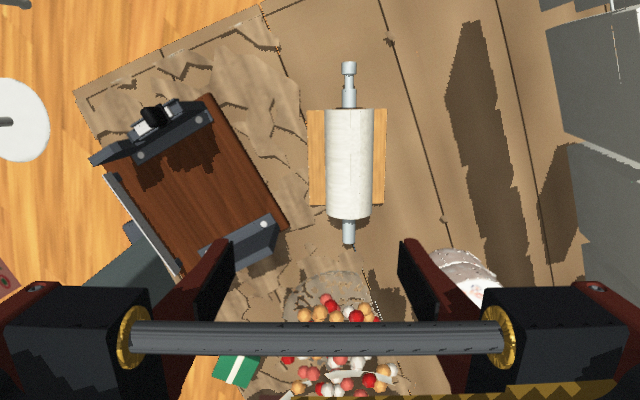

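The wrist view shows the roll upright in the picture. Its neck end is at (348,68), its faces at rows ~108 and ~219, and its plain end at (348,244). The stand is at left with the tab at (155,115). I'll measure with depth.

```bash
python3 - <<'E'
from h import *
np.set_printoptions(precision=4,suppress=True)
d=dict(np.load("w1.npz")); ys,xs=np.mgrid[50:262,300:400]; px=np.c_[xs.ravel(),ys.ravel()]; z=d["depth"][px[:,1],px[:,0]]
o,R=ray(d,px); P=(o+R*z[:,None]); f=d["frame"][px[:,1],px[:,0]].astype(int)
k=(z>0)&(P[:,2]>.027)&(P[:,2]<.08)
P=P[k]; px=px[k]
roll=P[P[:,2]>.045]
c=roll[:,:2].mean(0); 
for _ in range(3):
    w,v=np.linalg.eigh(np.cov((P[:,:2]-c).T)); ax=v[:,1]*np.sign(v[1,1]); 
    # centreline: per-slice mid of lateral extent
    q=(P[:,:2]-c); t=q@ax; l=q@np.array([ax[1],-ax[0]])
    break
print("z top",np.percentile(roll[:,2],99),"axis0",ax)
bins=np.arange(-.13,.13,.006)
B=[(b+.003,l[(t>b)&(t<b+.006)].min(),l[(t>b)&(t<b+.006)].max(),P[(t>b)&(t<b+.006),2].max()) for b in bins if ((t>b)&(t<b+.006)).sum()>3]
print(np.array(B)); print("c",c,"t range",t.min(),t.max(),"roll t",(t[P[:,2]>.045]).min(),(t[P[:,2]>.045]).max())
E
```

```text
z top 0.06091979992050427 axis0 [0.3434 0.9392]
[[-0.103  -0.0061  0.0084  0.0406]
 [-0.097  -0.0062  0.0085  0.0408]
 [-0.091  -0.0061  0.0085  0.0404]
 [-0.085  -0.0062  0.0083  0.0406]
 [-0.079  -0.0062  0.0082  0.0405]
 [-0.073  -0.0063  0.0082  0.0407]
 [-0.061  -0.0256  0.0275  0.0616]
 [-0.055  -0.0256  0.0273  0.0615]
 [-0.049  -0.0264  0.027   0.0608]
 [-0.043  -0.0264  0.0268  0.0612]
 [-0.037  -0.0264  0.0265  0.0619]
 [-0.031  -0.0264  0.0279  0.0615]
 [-0.025  -0.0263  0.0276  0.0607]
 [-0.019  -0.0263  0.0274  0.0615]
 [-0.013  -0.0262  0.0272  0.0614]
 [-0.007  -0.0262  0.0269  0.0617]
 [-0.001  -0.0261  0.0268  0.061 ]
 [ 0.005  -0.026   0.0265  0.0618]
 [ 0.011  -0.026   0.0266  0.0614]
 [ 0.017  -0.0267  0.0276  0.061 ]
 [ 0.023  -0.0268  0.0278  0.0616]
 [ 0.029  -0.0268  0.0274  0.0613]
 [ 0.035  -0.0267  0.0271  0.0611]
 [ 0.041  -0.0266  0.027   0.0607]
 [ 0.047  -0.0266  0.0268  0.0615]
 [ 0.053  -0.0264  0.0265  0.0616]
 [ 0.059  -0.0263  0.0263  0.0602]
 [ 0.065  -0.0066  0.0076  0.0409]
 [ 0.071  -0.0066  0.0075  0.0411]
 [ 0.077  -0.0066  0.0074  0.0409]
 [ 0.083  -0.0044  0.0055  0.0378]
 [ 0.089  -0.0043  0.0056  0.0378]
 [ 0.095  -0.0066  0.0088  0.041 ]
 [ 0.101  -0.0066  0.0088  0.0403]
 [ 0.107  -0.0065  0.0087  0.0401]]
c [0.6372 0.2429] t range -0.10192136779606605 0.10587741632823885 roll t -0.0634501258359834 0.058658842587546146
```

```bash
cat >> h.py <<'E'
def cloud(d,x0=0,x1=640,y0=0,y1=400):
    ys,xs=np.mgrid[y0:y1,x0:x1]; px=np.c_[xs.ravel(),ys.ravel()]; z=np.asarray(d["depth"])[px[:,1],px[:,0]]
    o,R=ray(d,px); k=z>0; return (o+R*z[:,None])[k],px[k]
def stand(P,c0=(.447,.266),yaw=.117):
    """tops of the cheeks in the rough stand frame: [t along y, x] extents"""
    e=np.array([[np.cos(yaw),np.sin(yaw)],[-np.sin(yaw),np.cos(yaw)]])
    Q=np.c_[(P[:,:2]-c0)@e.T,P[:,2]]; return Q
E
python3 - <<'E'
from h import *
np.set_printoptions(precision=4,suppress=True)
d=dict(np.load("w1.npz")); V=d["view"]; print("cam",-V[:3,:3].T@V[:3,3])
P,px=cloud(d,60,300,70,280); Q=stand(P)
for lo in(1,-1):
    k=(abs(Q[:,1]-lo*.084)<.02)&(Q[:,2]>.0865)&(Q[:,2]<.0945)&(abs(Q[:,0])<.1)
    q=Q[k]; print(lo,k.sum(),"z",np.median(q[:,2]))
    b=np.arange(-.05,.08,.004)
    for x in b:
        m=(q[:,0]>x)&(q[:,0]<x+.004)
        if m.sum()>2: print(round(x,3),m.sum(),q[m,1].min(),q[m,1].max(), "gap" if 0 else "")
k=(Q[:,2]>.112)&(abs(Q[:,1]-.084)<.03); print("tab",np.percentile(Q[k],[1,50,99],axis=0))
E
```

```text
cam [0.6275 0.3167 0.4144]
1 723 z 0.0905472019417286
-0.046 7 0.08114139123273591 0.09046120105785137 
-0.042 38 0.08014806122577585 0.09071752358245867 
-0.038 42 0.08051019585898768 0.09060620099256211 
-0.034 42 0.08047543534133672 0.09043723021087242 
-0.03 44 0.08026924966371483 0.09074144377504025 
-0.026 43 0.08020404124205396 0.0910053475412861 
-0.022 39 0.08070787400042366 0.090847405912304 
-0.018 53 0.08083818876000326 0.09070374769409704 
-0.014 43 0.08080087255908926 0.09120763876302235 
0.006 18 0.08087765607528291 0.09098927344502908 
0.01 44 0.08110076879869355 0.0911985223805643 
0.014 42 0.08111106509356439 0.09141132080679573 
0.018 15 0.07751200688686864 0.09334817265746431 
0.022 13 0.07774696482356716 0.09255660936650244 
0.026 14 0.07757822882051141 0.09436934508608387 
0.03 12 0.07779583175837626 0.09201573494684388 
0.034 11 0.07764517141823739 0.08159537400219177 
0.038 6 0.07759689410945744 0.08114596884668557 
0.054 8 0.07819336079094948 0.09471487555441876 
0.058 44 0.07824687425609968 0.09228630661006564 
0.062 55 0.0781887103043191 0.09239437236773371 
0.066 82 0.0780382870274221 0.09341026528071654 
0.07 3 0.07848217438383602 0.09302748141416994 
-1 408 z 0.09065802383565044
0.026 22 -0.08606950090901024 -0.07722005349126693 
0.03 36 -0.08742817428896826 -0.07723680774337642 
0.034 37 -0.08728254335265398 -0.07686843597909611 
0.038 35 -0.08702955533697508 -0.07727513437677508 
0.042 36 -0.08724054308808768 -0.07696708775055654 
0.046 33 -0.08731033157885117 -0.07674548131225303 
0.05 38 -0.08688095433549133 -0.0765750201098618 
0.054 31 -0.08669863597162461 -0.07635440752290124 
0.058 40 -0.086681231242463 -0.07617610412655104 
0.062 37 -0.08653200469628203 -0.07623845425440433 
0.066 37 -0.08637817236421147 -0.07606719321678229 
0.07 24 -0.08617460886742166 -0.07624872080205032 
tab [[0.0468 0.0775 0.1126]
 [0.0533 0.0856 0.122 ]
 [0.0563 0.0946 0.1245]]
```

```bash
python3 - <<'E'
from h import *
from bench import *
np.set_printoptions(precision=4,suppress=True)
g=np.array([.637,.2404]); yaw=np.arctan2(-.3434,.9392)
move_to([*g,.10],q(yaw)); move_l([*g,.0205],.12)
s=state();print(s["time"],s["ee_pos"],s["ft_force"])
close(); s=state(); print(s["time"],s["finger_gap"],s["finger_force"],s["ft_force"])
move_l([*g,.19],.2); s=state(); print(s["time"],s["finger_gap"],s["ft_force"])
c=np.array([.4468,.2675]); Y=.134; yd=np.array([-np.sin(Y),np.cos(Y)])
# neck middle about 0.0884 from TCP, to be at 0.084
p=c-.0044*yd
move_to([*p,.19],q(Y)); move_l([*p,.125],.15); s=state(); print(s["time"],s["ee_pos"],s["ft_force"],s["moment"])
d=get_image("wrist"); cv2.imwrite("pics/w2.png",d["frame"]); np.savez("w2.npz",**d)
E
```

```text
6.0667 [0.6376 0.2406 0.0218] [-0.3612  0.1223 -0.1583]
6.675 0.05576433163742544 29.993208646774292 [ 0.8818 -0.6449  1.6156]
7.675 0.05526554781314355 [ 0.9409  0.4129 -2.9035]
9.0417 [0.448  0.263  0.1252] [ 0.5966  0.9299 -3.1283] [-0.073  -0.101   0.0176]
```

View pics/w2.png

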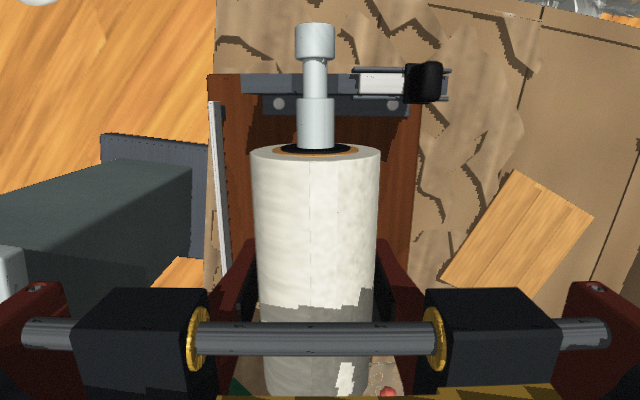

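The held roll points at the keeper cheek. Neck is at (315,78), cheek top in row ~83, tab at (423,82). I'll measure both from this picture.

```bash
cat > m.py <<'E'
from h import *
np.set_printoptions(precision=4,suppress=True)
def meas(d,C=(.4468,.2675),Y=.134):
    P,px=cloud(d,180,480,10,180); Q=stand(P,C,Y)
    k=(abs(Q[:,2]-.0905)<.003)&(abs(Q[:,1]-.084)<.02)
    L=Q[k&(Q[:,0]>-.038)&(Q[:,0]<-.016)]; print("cheek y lo/hi",np.percentile(L[:,1],[2,98]),"x min",Q[k,0].min(),"z",np.median(L[:,2]))
    R=Q[k&(Q[:,0]>.06)&(Q[:,0]<.08)]; print("right x max",R[:,0].max() if len(R) else None)
    k=(Q[:,2]>.115)&(abs(Q[:,1]-.084)<.03)&(Q[:,0]>.03); print("tab x,y",np.percentile(Q[k],[2,98],axis=0)[:,:2].mean(0),k.sum())
    s=Q[(Q[:,2]>Q[(abs(Q[:,0])<.012)&(Q[:,1]>.07),2].max()-.03)&(abs(Q[:,0])<.02)&(Q[:,1]>.055)]
    for b in np.arange(.055,.12,.002):
        m=(s[:,1]>b)&(s[:,1]<b+.002)
        if m.sum()>3: print(round(b,3),m.sum(),np.percentile(s[m,0],[1,99]),np.ptp(np.percentile(s[m,0],[1,99])),s[m,2].max())
E
python3 - <<'E'
from m import *
meas(dict(np.load("w2.npz")))
E
```

```text
cheek y lo/hi [0.0794 0.0896] x min -0.041089885786219506 z 0.09057983592937699
right x max 0.07128883647904591
tab x,y [0.0517 0.084 ] 950
0.055 975 [-0.0179  0.0193] 0.03717669662926894 0.16381030754134174
0.057 188 [-0.0081  0.0072] 0.015259213459411832 0.14518356541231411
0.059 185 [-0.0085  0.0072] 0.01568137327409797 0.1454296337267403
0.061 190 [-0.0085  0.0071] 0.015595318214480038 0.1451792821155122
0.063 193 [-0.0084  0.0071] 0.015536302661478263 0.14544583222878663
0.065 195 [-0.0084  0.0071] 0.01547909454215694 0.1453146146259305
0.067 192 [-0.0083  0.007 ] 0.015354260841461055 0.14491618163918127
0.069 189 [-0.0083  0.0071] 0.015329759080226161 0.1451517922221648
0.071 190 [-0.0082  0.007 ] 0.015225369228624674 0.14479955240331002
0.073 190 [-0.0082  0.007 ] 0.015142629854209642 0.14545612404025682
0.075 187 [-0.0081  0.007 ] 0.015076870190937085 0.1449087838864478
0.077 130 [-0.0053  0.0041] 0.009374606944154188 0.1424905569777191
0.079 119 [-0.0052  0.0041] 0.009307254244068492 0.1426571548705531
0.081 121 [-0.0052  0.0041] 0.009287463358594417 0.1420335031965048
0.083 135 [-0.0056  0.004 ] 0.009675924518926855 0.14308342964489204
0.085 131 [-0.0057  0.004 ] 0.009694300775189305 0.1418177844718789
0.087 128 [-0.0056  0.004 ] 0.009629022150623572 0.14212932170983308
0.089 140 [-0.0056  0.004 ] 0.00958508552576014 0.14220127771487956
0.091 247 [-0.0078  0.0072] 0.01493444906695618 0.14522576809606036
0.093 220 [-0.0084  0.0072] 0.015558108475492678 0.14521429547177617
0.095 220 [-0.0083  0.0072] 0.015486236716924263 0.1451651307340193
0.097 222 [-0.0083  0.0071] 0.015414284938099262 0.14493934023714883
0.099 235 [-0.0082  0.0071] 0.015345871718881968 0.14576551641178634
0.101 225 [-0.0082  0.0071] 0.015283865854512682 0.14525076999431816
0.103 66 [-0.0079  0.0068] 0.014689544571434995 0.14455189762435788
```

```bash
cat > down.py <<'E'
from m import *
from bench import *
def down(p,z0,z1,fmax=12,dz=.004):
    z=z0
    while z>z1+1e-6:
        z=max(z-dz,z1); move_l([*p,z],.03); s=state(); f=s["ft_force"]
        print(round(z,4),round(s["time"],2),s["ee_pos"],f,s["moment"])
        if f[2]>fmax: print("contact"); break
    return z
E
python3 - <<'E'
from down import *
c=np.array([.4468,.2675]); Y=.134; yd=np.array([-np.sin(Y),np.cos(Y)])
p=c-.0042*yd
move_l([*p,.088],.1); print(state()["ee_pos"])
down(p,.088,.052)
E
```

```text
[0.4473 0.2633 0.0881]
0.084 9.89 [0.4475 0.2634 0.0843] [-0.6255  0.3931 -3.423 ] [-0.068  -0.1089 -0.0484]
0.08 10.18 [0.4472 0.2632 0.0797] [ 0.4445  0.5087 -3.0271] [-0.0195 -0.1104  0.0192]
0.076 10.46 [0.4472 0.2633 0.0756] [-0.1638  0.1311 -3.4506] [-0.0572 -0.1062 -0.0149]
0.072 10.74 [0.4472 0.2633 0.0716] [ 0.0423 -0.6735 -2.9165] [ 0.0095 -0.0557 -0.0111]
0.068 11.03 [0.4473 0.2633 0.0677] [ 0.152  -0.264  -3.3451] [ 0.0125 -0.1348 -0.0808]
0.064 11.31 [0.4473 0.2633 0.0637] [-0.168  -0.275  -3.2484] [-0.0378 -0.0184  0.0063]
0.06 11.59 [0.4473 0.2633 0.0597] [-0.0997 -0.6544 -2.2449] [-0.0126 -0.0443 -0.0388]
0.056 11.88 [0.4474 0.2633 0.0557] [ 0.005   0.4489 -4.0477] [ 0.01   -0.0801  0.0401]
0.052 12.16 [0.4474 0.2633 0.0517] [ 0.2533  0.1843 -3.1637] [-0.0088 -0.0542  0.01  ]
```

The neck passed the ride height (TCP about 0.077) with no contact, so it is in the slot. Now the last few millimetres, by feel.

```bash
python3 - <<'E'
from down import *
c=np.array([.4468,.2675]); Y=.134; yd=np.array([-np.sin(Y),np.cos(Y)])
p=c-.0042*yd
down(p,.052,.040,fmax=4,dz=.001)
d=get_image("wrist"); cv2.imwrite("pics/w3.png",d["frame"]); np.savez("w3.npz",**d)
meas(d)
E
```

```text
0.051 12.41 [0.4474 0.2634 0.051 ] [-0.8625 -0.5066 -2.9212] [-0.0471  0.0271 -0.0474]
0.05 12.66 [0.4474 0.2634 0.05  ] [-1.4012 -0.079  -2.8325] [-0.0316 -0.0538 -0.0013]
0.049 12.91 [0.4474 0.2633 0.0489] [-0.3659 -0.0472 -3.6115] [-0.0203 -0.0737  0.0022]
0.048 13.16 [0.4474 0.2634 0.0479] [ 0.0204 -0.493  -3.5363] [-0.0848 -0.0505 -0.0337]
0.047 13.41 [0.4473 0.2633 0.047 ] [-0.0208 -1.0296 -2.5693] [-0.0645 -0.0104 -0.0452]
0.046 13.66 [0.4476 0.2634 0.0464] [-0.3888  0.0763  1.097 ] [-0.176   0.0433 -0.2871]
0.045 13.91 [0.4476 0.2635 0.0463] [-4.0768 -2.1862  5.9929] [-0.3769  0.4066 -0.2968]
contact
cheek y lo/hi [0.0797 0.0893] x min -0.0411358151312146 z 0.09053808615456485
right x max NoneTraceback (most recent call last):
  File "<stdin>", line 6, in <module>
  File "m.py", line 8, in meas
    k=(Q[:,2]>.115)&(abs(Q[:,1]-.084)<.03)&(Q[:,0]>.03); print("tab x,y",np.percentile(Q[k],[2,98],axis=0)[:,:2].mean(0),k.sum())
                                                                         ~~~~~~~~~~~~~^^^^^^^^^^^^^^^^^^^^
    return _quantile_unchecked(
        a, q, axis, out, overwrite_input, method, keepdims, weights)
    return _ureduce(a,
                    func=_quantile_ureduce_func,
    ...<5 lines>...
                    overwrite_input=overwrite_input,
                    method=method)
    r = func(a, **kwargs)
    result = _quantile(arr,
                       quantiles=q,
    ...<2 lines>...
                       out=out,
                       weights=wgt)
    slices_having_nans = np.isnan(arr[-1, ...])
                                  ~~~^^^^^^^^^
IndexError: index -1 is out of bounds for axis 0 with size 0
```

View pics/w3.png

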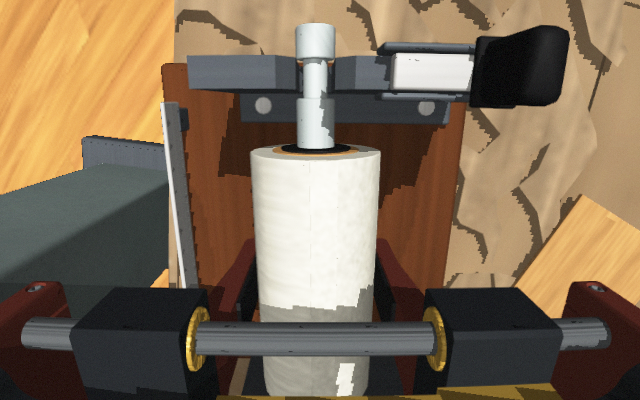

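The neck (315,78) is down in the narrow slot and the tab is untouched at (520,65). I'll check its height from depth.

```bash
python3 - <<'E'
from m import *
for n,off in(("w2",0),("w3",0)):
    d=dict(np.load(n+".npz")); P,px=cloud(d,280,350,15,250); Q=stand(P,(.4468,.2675),.134)
    for a,b in((.064,.074),(.079,.089),(.094,.101),(.03,.05)):
        k=(abs(Q[:,0])<.006)&(Q[:,1]>a)&(Q[:,1]<b); print(n,a,np.percentile(Q[k,2],98) if k.sum() else None,k.sum())
E
```

```text
w2 0.064 0.14473889369832815 759
w2 0.079 0.14175438976777735 634
w2 0.094 0.14475350727028444 613
w2 0.03 0.16531719735837086 1746
w3 0.064 0.06520344686017727 748
w3 0.079 0.08432724254539685 881
w3 0.094 0.06495692508213739 611
w3 0.03 0.08605849430565993 1735
```

```bash
python3 - <<'E'
from down import *
c=np.array([.4468,.2675]); Y=.134; yd=np.array([-np.sin(Y),np.cos(Y)]); p=c-.0042*yd
down(p,.045,.043,fmax=15,dz=.001)
hold(.3); s=state(); print(s["ee_pos"],s["ft_force"],s["finger_gap"])
gripper_open(); s=state(); print(s["time"],s["ee_pos"],s["ft_force"])
move_l([*p,.11],.15); move_l([*p,.19],.25)
d=get_image("wrist"); cv2.imwrite("pics/w4.png",d["frame"]); np.savez("w4.npz",**d)
P,px=cloud(d,100,640,0,300); Q=stand(P,c,Y)
for a,b in((.064,.074),(.094,.101),(.03,.05),(-.05,-.03)):
    k=(abs(Q[:,0])<.006)&(Q[:,1]>a)&(Q[:,1]<b); print(a,np.percentile(Q[k,2],[50,98]) if k.sum() else None,k.sum())
k=(Q[:,2]>.112)&(Q[:,2]<.13)&(abs(Q[:,1]-.084)<.03)&(Q[:,0]>.03); print("tab",np.percentile(Q[k],[2,98],axis=0),k.sum())
print(state()["time"])
E
```

```text
0.044 14.21 [0.4476 0.2637 0.0462] [-5.4995 -1.6051 10.3562] [-0.443   0.7718 -0.2816]
0.043 14.46 [0.4477 0.2639 0.0461] [-7.3313 -2.1165 13.7267] [-0.4472  1.1265 -0.2717]
[0.4477 0.2639 0.0461] [-8.4379 -1.9998 14.2941] 0.055566143579225055
15.4417 [0.4473 0.2633 0.0428] [-0.1613  0.1357  0.0512]
0.064 [0.0635 0.0651] 194
0.094 [0.0635 0.0652] 134
0.03 [0.0845 0.0858] 386
-0.05 [0.0845 0.086 ] 326
tab [[0.0469 0.0755 0.1133]
 [0.0566 0.0921 0.1241]] 494
16.5583
```

View pics/w4.png

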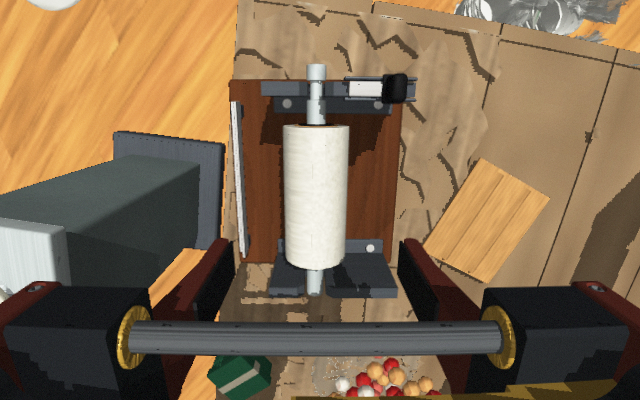

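The roll sits level at spindle top about 0.0645 and did not move on release. The tab is at x=+0.052 m, y=+0.084 m in the stand frame. Next: pinch the tab and slide it shut by feel.

```bash
python3 - <<'E'
from down import *
c=np.array([.4468,.2675]); Y=.134; yd=np.array([-np.sin(Y),np.cos(Y)]); xd=np.array([yd[1],-yd[0]])
P=lambda x:c+x*xd+.084*yd
move_to([*P(.0517),.16],q(Y)); move_l([*P(.0517),.111],.1)
s=state(); print(s["time"],s["ee_pos"],s["ft_force"])
close(); s=state(); print(s["time"],s["finger_gap"],s["ft_force"])
x=.0517
move_l([*P(.022),.111],.06); s=state(); print(s["time"],s["finger_gap"],s["ft_force"],(s["ee_pos"][:2]-c)@xd)
x=.022
while x>.006:
    x-=.001; move_l([*P(x),.111],.03); s=state(); f=s["ft_force"][:2]@xd; print(round(x,4),f,(s["ee_pos"][:2]-c)@xd)
    if f>12: break
gripper_open(); s=state(); print(s["time"],s["ft_force"])
move_l([*s["ee_pos"][:2],.17],.2); move_l([*(c-.004*yd),.2],.25)
d=get_image("wrist"); cv2.imwrite("pics/w5.png",d["frame"]); np.savez("w5.npz",**d)
p,px=cloud(d,100,640,0,300); Q=stand(p,c,Y)
k=(Q[:,2]>.112)&(Q[:,2]<.13)&(abs(Q[:,1]-.084)<.03)&(Q[:,0]>-.03); print("tab",np.percentile(Q[k],[2,98],axis=0),k.sum())
k=(abs(Q[:,0])<.006)&(abs(Q[:,1])<.04); print("roll top",np.percentile(Q[k,2],98)); print(state()["time"])
E
```

```text
17.7083 [0.4869 0.3575 0.1115] [-0.1502 -0.7469 -0.4164]
18.8833 0.010131962141295855 [ 1.366   0.4985 -0.2465]
19.525 0.009914577873638085 [-1.6445  1.0271 -0.5272] 0.02120958461909114
0.021 -0.49693195402995893 0.021076987993237244
0.02 1.5922572865957718 0.020265901085262807
0.019 1.37481717169376 0.019002139449334963
0.018 1.046360073325083 0.017850622708297167
0.017 1.259422318434753 0.016849696069830826
0.016 1.1364841796202965 0.015888806586314072
0.015 1.5299131762813558 0.014912851128150254
0.014 2.071231032479966 0.013993083139623417
0.013 5.1270302385080395 0.013939645133070127
0.012 8.849774761975125 0.013827019096662087
0.011 12.429942271584906 0.01379572630455963
23.5333 [-0.0101 -1.0861 -0.0389]
tab [[0.008  0.0764 0.1147]
 [0.0176 0.0922 0.1243]] 403
roll top 0.085901922918477
24.55
```

View pics/w5.png

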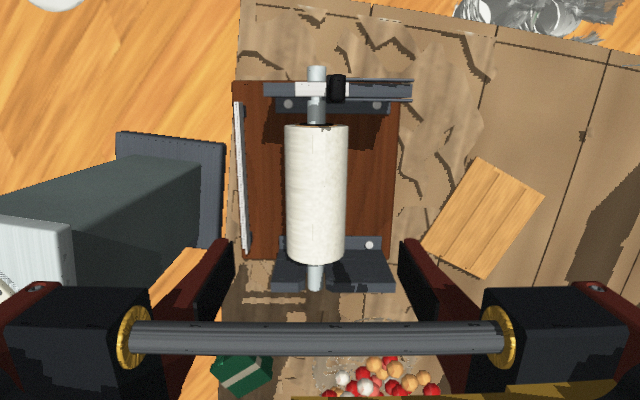

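The keeper slide at (310,90) now covers the slot and hit its hard stop at x=0.0138 m. The roll is seated, its height unchanged, and the gripper is clear.

```bash
python3 -c "
from bench import *
print(job_done())"
```

```text
the job is handed in; nothing more can be done
None
```

The paper roll is home in both slots with its neck in the keeper cheek, the keeper is shut against its stop, the tape roll and gift boxes were left alone, and the job was handed in at about 24.6 s.

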